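Make the draw bench ready for the next pull

TASK

Make the jeweller's draw bench ready: take the drawplate (the long bare steel plate with rows of holes) out of the wooden rack and slide it on edge down into the slot of the holder at the end of the draw bench until it sits on the sill, right way up. Then push the tong carriage along its rails towards the drawplate until it is fully home against its stop. Let go of everything and leave the scraper in the rack and the other things on the table where they are.

Things in the scene. Friction and masses are not known exactly. Their poses are not given: they have to be found in the camera images.
- drawplate: Bare steel plate 130 mm long (its x), 8 mm thick (y), 60 mm tall (z), 0.3 to 0.6 kg, two rows of dark holes on both faces (either may face either way). Origin: centre of its lower edge. Starts upright on edge in one slot of the rack, centred within 5 mm: lower edge 12 mm, top 72 mm above the table, lowest 26 mm inside the slot. Grip it across its thickness near the top, mid-length.
- rack: Fixed wooden slotted rack, 80 mm (x) by 112 mm (y) by 38 mm high; two slots along its x, open at both ends, 13 mm wide, at y = -25.5 and +25.5 mm, floor 12 mm above the table. Origin: centre of underside. One slot holds the drawplate, the other the scraper (which is which varies).
- scraper: Bystander, to be left alone: scraper standing in the other slot of the rack, 85 mm long, 6 mm steel blade with a 16 mm thick dark wooden grip along its top, top at 75 mm above the table. Origin: centre of its lower edge.
- holder_slot (a point): Slot centre, on the sill 50 mm above the table where the drawplate's lower edge must rest. x: along the slot; -y: along the bed to carriage and windlass; z up. The holder is a dark steel bracket; guides 28 mm long take the plate's ends, open for 88 mm between them. Slot 12.6 mm wide (y), 140 mm long (x); lips 86 mm high, flaring to 97 mm above the table. Seated, the plate's top is at 110 mm.
- carriage (a joint): Slide of the tong carriage on the bed rails: distance in m from its home stop (0 = fully home, jaws 11 mm from the drawplate). Starts 0.09 to 0.18, range 0 to 0.32. Friction about 2.5 N plus 6 N per m/s; no spring, it stays where left. Hard stop at 0.
- carriage_handle (a point): Centre of the top of the carriage's upright dark wooden grip: 50 mm wide (x, across the bed), 22 mm thick (y, along it), from 75 to 134 mm above the table. Axes as holder_slot. Push its rear face (11 mm to -y; the 96 mm wide aluminium block below ends 8 mm further back) towards +y, to the holder. Home, this point is 126 mm from the slot centre along the bed.
- drawbench: Draw bench: wooden bed 100 mm wide and 620 mm long fixed to the table, with two steel rails, the holder at one end and a windlass with four spokes (up to 200 mm high) at the other. Origin on the table right under the slot centre; bed runs 590 mm to its -y and 30 mm to its +y.
- tin: Bystander: pale green round tin with white cap, 72 mm across, 34 mm high. Origin: centre of underside.
- toolpot: Bystander: black pot 72 mm across, 95 mm high, with tools standing in it up to 165 mm. Origin: centre of underside.
- lid_small: Bystander: black plastic lid 48 mm across, 11 mm high. Origin: centre of underside.
- caliper: Bystander: steel vernier caliper lying flat, 190 mm long (its y), 9 mm high. Origin: middle of its beam's underside.
- benchblock: Bystander: square steel bench block 65 by 65 by 28 mm. Origin: centre of underside.
- hammer: Bystander: small hammer lying flat, 230 mm long along its x.
- screwdriver: Bystander: screwdriver lying flat, 190 mm long along its x.
Not all that is in view belongs to the job. What is shaped like the drawplate but blue is not meant.

How it is judged:
By the outcome, as a careful person would: the job done as asked, in the order asked, and still so for the second after the job is handed in, with the robot touching nothing.
It also fails if it takes over 61 s, if anything falls off the work surface, if the arm or the gripper's body presses on something with over 40 N, if the wrist force passes 120 N, or if a joint passes its speed limit or range.

ROBOT

A 6-joint arm with a two-finger parallel gripper is mounted at the origin on the work surface. World frame = base frame: x ahead of the robot, y to its left, z up, the work surface at z = 0. Lengths are in mm, angles in rad, forces in N, time in s.
With the tool pointing down it reaches from about 400 to 925 mm from the base axis. Payload 12.5 kg.
Tool frame: the origin (TCP) lies midway between the tips of the shut fingers; the grasp point (between the pads) lies 19 mm behind it; z points along the fingers, y is the line along which they close (so a half turn about z gives the same grasp; the last joint's range is limited). The gripper opens to 95 mm and grips with 3 to 60 N. Pads are 20 mm wide; open, the fingers measure 119 mm over their backs; the gripper's body (75 mm by 180 mm) begins 59 mm behind the grasp point.
Start: joints at [1.135, 0.491, 1.559, -0, 1.092, -0.106], TCP at [202.392, 591.341, 214.661] pointing down, gripper open.
Joint ranges: [-3.1, 3.1], [-0.84, 2.19], [0.05, 2.79], [-1.13, 4.28], [0.06, 2.93], [-2.69, 2.69]. Speed limits (rad/s): [2.22, 2.22, 2.79, 3.14, 3.14, 3.14].

INTERFACE

Orientations are given as [roll, pitch, yaw] about the fixed x, y, z axes, in that order (R = Rz(yaw) Ry(pitch) Rx(roll)).
In Python, from cell import env gives the robot as it stands.
- The arm moves only by the tool carry_out, never from a script. Its argument "series" is a list of rows, each a list of 4 numbers: the shift along the world's x, y, z normalised to -1 to 1, where 1 is 5 cm, then the turn about the world's z normalised to -1 to 1, where 1 is 6 degrees. In form: [[x, y, z, turn], ...]. A call has exactly 5 rows; each row shifts and turns the commanded pose from where the row before left it; what a row does not reach is not made up. A row lasts 1/10 s, in which the tool goes at most 50 mm and 8.59 degrees, less where a joint would pass 70% of its speed; a pose out of reach is approached as far as the arm can. A call with a number of a shift or a turn outside -1 to 1 is refused whole. A call with a gripper value outside its range is refused whole. "fingers" is the closure, from -1 (fully open) to 1 (shut), set as the call begins (left out, the last holds). The fingers move at their own pace and stop on an object; the grip force is fixed at half the most. Time passes only in rows, so rows that do not move let the fingers close, or fill a call up. It gives the time, the measured TCP pose, the force, the opening and the grip force at its end, in the units of the state.
- env.state(): the state, without advancing time (a new reading comes with each control period).
- env.read_camera(name): name is "scene" or "top" or "wrist"; returns the picture (480x640x3 uint8, red, green, blue); there is no depth.
- env.calibration(name): a dict with "K" (3x3 intrinsics, pixels), "pose" (4x4, takes a point from camera to world coordinates). Camera axes: x right, y down, z forward; pixel columns grow to the right and rows downward; lengths in mm; the calibration is good to about 2 mm. The wrist camera is an equidistant fisheye: a pixel r from the principal point sees the ray r / f radians off the axis. A picture is of the moment at which its call begins: read the wrist's pose just before it. calibration takes no time and is no camera call; for the wrist camera it gives the pose at the moment of the call.
- env.job_done(): hands the job in; it is judged then, once.
Trained networks look in the newest picture that a camera, given by its name, has taken for a name from the list of things; names that differ only in an ending like _2 or _b are one class to them, and where a whole thing is asked for, a point or a joint stands for the part that bears it (a point fixed in the world has none). Each returns a list of dicts, best first, with "conf" (0 to 1); they miss things now and then, are a little off and sometimes report something else, mostly with a low value. They report only what shows in the picture. A call takes as long as a camera call. They do not tell look-alikes from the thing itself.
- env.look_for(camera, label): "position" ([row, column] as shares, 0 to 1, of the picture: columns of its width, rows of its height, amid what is visible of it).
The state is a dict: "t": time; "joints": joint angles; "qvel": joint speeds; "tau": joint torques, N m; "eef_pos": TCP position; "tcp_rot": TCP orientation; "ft_force": force on the tool from outside, world axes, zero at the start; "moment": the same for the moment, N m; "opening": opening from 0.0 (shut) to 1.0 (fully open); "grip_force": force on a finger pad.
Only numpy, scipy, OpenCV 4.12 (cv2) and the standard library are available. Lean on these libraries where they do the work, as an engineer would, in place of code of your own. Each camera call takes 0.05 s, during which the arm holds its last target. There are 200 camera calls.

## Working session

There is one attempt and no reset: what is moved stays moved. The work goes in short steps, Python scripts to look and compute and a tool call to move; the robot and the scene stay as the last step left them, time stands still between calls to the robot, and variables do not carry over. Pictures are saved under pics/ and viewed, at most 10 in all, crops included, and the job is handed in when it is done.

Besides the shell and the picture viewer there is one more tool, called as a command line: name --pt "numbers of a row" for each row, then --argument value for the rest. carry_out: Moves the arm, as the interface text tells. Its arguments: {"type":"object","properties":{"series":{"type":"array","items":{"type":"array","items":{"type":"number","minimum":-1,"maximum":1}}},"fingers":{"type":"number"}},"required":["series"]}

```bash
mkdir -p pics && ls && python3 - <<'E'
from cell import env
import cv2, numpy as np
for c in("top","scene"):
    im=env.read_camera(c); cv2.imwrite(f"pics/{c}0.png",im[:,:,::-1])
    k=env.calibration(c); print(c,np.round(k["K"],1).tolist(),np.round(k["pose"],3).tolist())
    for l in("drawplate","rack","scraper","carriage","carriage_handle","drawbench","toolpot"):
        print(l,[(round(d["conf"],2),round(d["position"][1]*640),round(d["position"][0]*480)) for d in env.look_for(c,l)][:3])
print(env.state())
E
```

```text
pics
top [[583.4, 0.0, 316.1], [0.0, 583.4, 245.0], [0.0, 0.0, 1.0]] [[-0.105, -0.973, 0.207, 333.105], [-0.994, 0.103, -0.02, 133.3], [-0.002, -0.208, -0.978, 1256.979], [0.0, 0.0, 0.0, 1.0]]
drawplate [(0.78, 274, 335), (0.57, 139, 297), (0.56, 227, 270)]
rack [(0.76, 219, 277)]
scraper [(0.66, 462, 266), (0.6, 200, 276), (0.38, 412, 335)]
carriage [(0.77, 452, 262)]
carriage_handle [(0.78, 452, 264)]
drawbench [(0.84, 465, 266), (0.48, 204, 274)]
toolpot [(0.94, 175, 209)]
scene [[488.3, 0.0, 315.8], [0.0, 488.3, 245.4], [0.0, 0.0, 1.0]] [[-0.414, 0.621, -0.665, 1211.952], [0.91, 0.279, -0.306, 432.269], [-0.005, -0.733, -0.681, 780.136], [0.0, 0.0, 0.0, 1.0]]
drawplate [(0.76, 378, 246), (0.62, 491, 314), (0.55, 395, 294)]
rack [(0.82, 404, 307)]
scraper []
carriage [(0.64, 202, 213)]
carriage_handle [(0.63, 205, 216)]
drawbench [(0.74, 206, 229)]
toolpot [(0.92, 425, 363)]
{'t': 0.8, 'joints': array([ 1.13541537e+00,  4.90880282e-01,  1.55891048e+00, -2.08539525e-05,
        1.09170942e+00, -1.05621268e-01]), 'qvel': array([-0.0010966 , -0.00055373,  0.00117934,  0.00056406,  0.00102432,
       -0.00061374]), 'tau': array([-1.66986256e-04, -6.12439013e+01, -2.58407521e+01,  6.92389975e-02,
        4.46111290e-02, -5.87247064e-05]), 'eef_pos': array([202.38439184, 591.33455066, 214.66958365]), 'tcp_rot': array([3.14150265e+00, 2.81525845e-05, 2.81184257e+00]), 'ft_force': array([-0.51666401,  0.19367717,  0.60547367]), 'moment': array([-0.05505855,  0.00102774,  0.03562201]), 'grip_force': 0.0, 'opening': 0.9992297537748299}
```

View pics/top0.png

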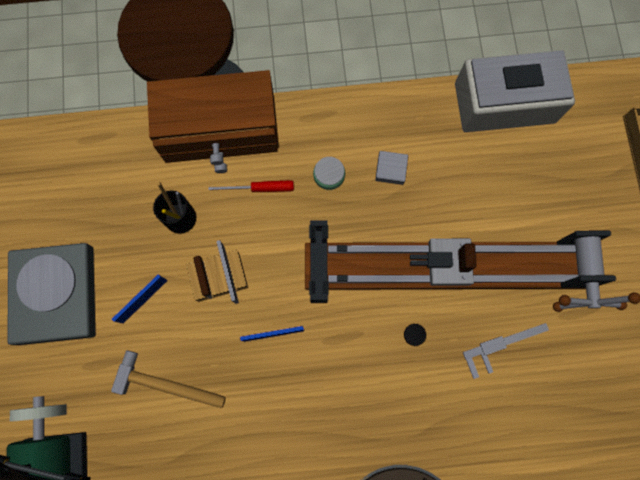

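View pics/scene0.png

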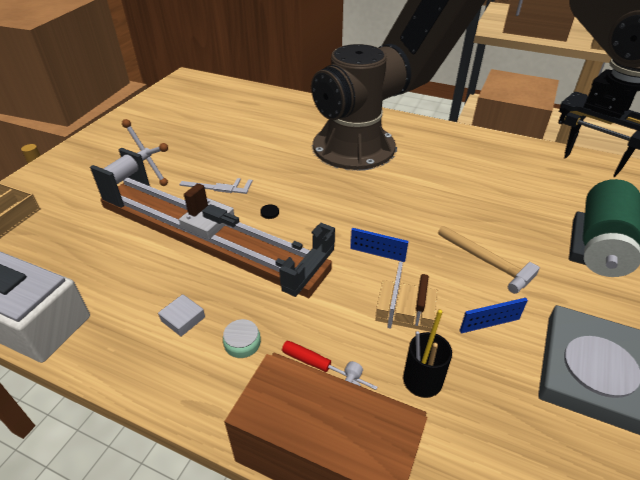

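Top view: the bare steel plate with holes is in the rack at about (227,270). Possible confusions are the blue plates at (139,298) and (272,334), and the brown-gripped scraper at (202,277). The holder is at (318,260) and the carriage grip at (467,257). One close crop comes next to check the choice and get corner pixels.

```bash
cat > h.py <<'E'
from cell import env
import cv2, numpy as np
def world(c,uv,z,cal=None):
    k=cal or env.calibration(c);K=np.array(k["K"]);P=np.array(k["pose"])
    d=np.array([(uv[0]-K[0,2])/K[0,0],(uv[1]-K[1,2])/K[1,1],1.])
    if c=="wrist":
        r=np.hypot(d[0],d[1]); d=np.array([d[0]/r*np.sin(r),d[1]/r*np.sin(r),np.cos(r)]) if r>0 else d
    d=P[:3,:3]@d;o=P[:3,3]
    return (o+d*(z-o[2])/d[2])
def pix(c,p,cal=None):
    k=cal or env.calibration(c);K=np.array(k["K"]);P=np.array(k["pose"])
    q=P[:3,:3].T@(np.asarray(p,float)-P[:3,3])
    if c=="wrist":
        r=np.hypot(q[0],q[1]);th=np.arctan2(r,q[2]); a=q[:2]/r*th
    else: a=q[:2]/q[2]
    return a*[K[0,0],K[1,1]]+K[:2,2]
E
python3 - <<'E'
from h import *
im=cv2.imread("pics/top0.png")[200:350,180:380]
cv2.imwrite("pics/topcrop.png",cv2.resize(im,(800,600),interpolation=cv2.INTER_CUBIC))
E
```

```text
(no output)
```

View pics/topcrop.png

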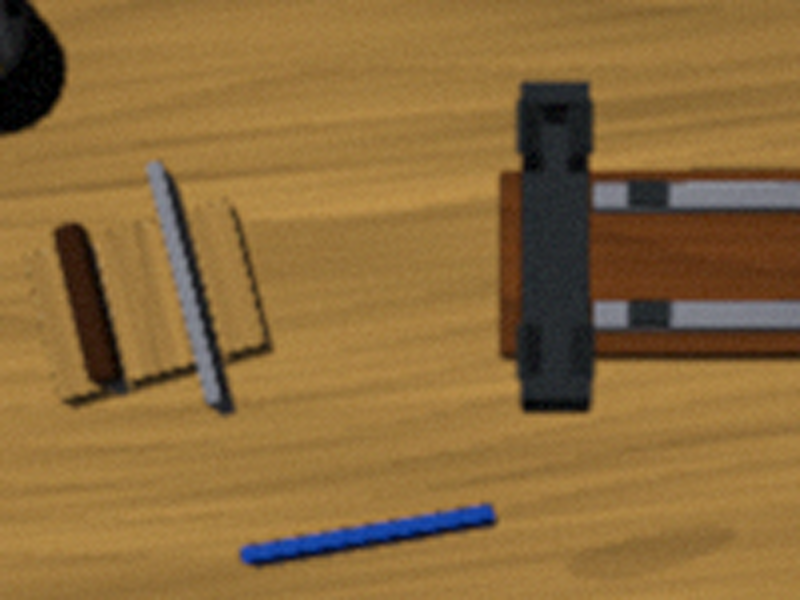

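The crop shows the bare plate's top edge running from (154,165) to (213,403), with the scraper's brown grip to its left. The holder's top spans (520..590, 83..402). The choice is confirmed: the bare plate at full-image pixel (226,271).

```bash
python3 - <<'E'
from h import *
f=lambda u,v,z:world("top",(180+u/4,200+v/4),z)
a,b=f(155,163,72),f(214,404,72)
print("plate",a,b,(a+b)/2,np.linalg.norm(a-b),"ang",np.degrees(np.arctan2(*(a-b)[1::-1])))
c=[f(520,83,97),f(590,83,97),f(590,402,97),f(521,402,97)]
print("holder",np.round(c,1),np.mean(c,axis=0)); 
d=c[0]+c[1]-c[2]-c[3];print(np.degrees(np.arctan2(d[1],d[0])), np.linalg.norm(d)/2)
# bed edges z unknown ~ use far end direction
g=world("top",(467,257),134);print("grip",g)
print(env.state()["opening"]); k=env.calibration("wrist");print(np.round(k["K"],1).tolist(),np.round(k["pose"],3).tolist())
E
```

```text
plate [614.68035535 310.11003513  72.        ] [486.13841877 289.07686529  72.        ] [550.40938706 299.59345021  72.        ] 130.25138652474251 ang 9.292889576495481
holder [[630.9 117.2  97. ]
 [627.1  81.5  97. ]
 [464.2  99.4  97. ]
 [467.8 133.6  97. ]] [547.51365458 107.92973173  97.        ]
-5.991291863310981 163.92197133829467
grip [ 516.12723888 -180.48387713  134.        ]
0.9992297537748299
[[371.6, 0.0, 318.1], [0.0, 371.6, 236.6], [0.0, 0.0, 1.0]] [[0.324, 0.913, 0.25, 132.756], [0.946, -0.312, -0.084, 614.5], [0.001, 0.264, -0.965, 385.246], [0.0, 0.0, 0.0, 1.0]]
```

carry_out --pt "0.7 -0.58 0 0.47" --pt "0.7 -0.58 0 0.47" --pt "0.7 -0.58 0 0.47" --pt "0.7 -0.58 0 0.47" --pt "0.7 -0.58 0 0.47" --fingers 0.16

```text
t: 1.3
eef_pos: [378.6, 445.1, 214.8]
tcp_rot: [3.141, 0.0, 3.06]
ft_force: [0.2, 1.2, 0.4]
opening: 0.631
grip_force: 0.0
```

carry_out --pt "0.7 -0.58 0 0.47" --pt "0.7 -0.58 0 0.47" --pt "0.7 -0.58 0 0.47" --pt "0.7 -0.58 0 0.47" --pt "0.7 -0.58 0 0.47"

```text
t: 1.8
eef_pos: [553.7, 299.9, 214.8]
tcp_rot: [3.141, 0.0, -2.977]
ft_force: [0.4, 0.5, -0.5]
opening: 0.421
grip_force: 0.0
```

carry_out --pt "0 0 0 0" --pt "0 0 0 0" --pt "0 0 0 0" --pt "0 0 0 0" --pt "0 0 0 0"

```text
t: 2.3
eef_pos: [551.7, 302.2, 214.9]
tcp_rot: [3.141, 0.0, -2.978]
ft_force: [-0.2, -0.2, 1.2]
opening: 0.422
grip_force: 0.0
```

```bash
python3 - <<'E'
from h import *
import json
k=env.calibration("wrist"); im=env.read_camera("wrist")
cv2.imwrite("pics/w1.png",im[:,:,::-1]); json.dump({a:np.array(b).tolist() for a,b in k.items()},open("w1.json","w"))
s=env.state();print(s["t"],s["eef_pos"],np.degrees(s["tcp_rot"]),s["opening"],s["joints"])
for p in [(614.7,310.1,72),(486.1,289.1,72),(547.5,107.9,97)]: print(pix("wrist",p,k))
E
```

```text
2.35 [551.8115033  302.09743418 214.85404774] [ 1.79990189e+02  1.17850371e-02 -1.70627712e+02] 0.41936964611005123 [ 3.95896550e-01  4.96518209e-01  1.54820035e+00  1.34068439e-04
  1.09663451e+00 -1.33853827e+00]
[315.98981509 290.62220355]
[316.1236806  145.46067421]
[102.01946529 191.66120165]
```

View pics/w1.png

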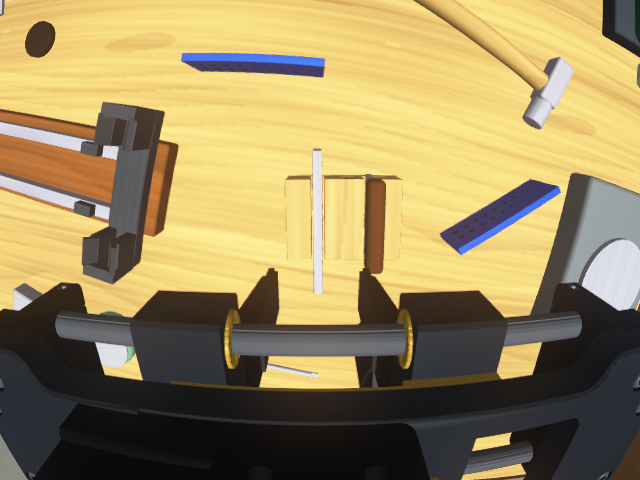

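The wrist view shows the bare plate's top edge from (317,150) to (318,293), the scraper's grip to its right at (375,225), and the holder at left, with guides near (120,120) and (100,255). Measuring both now.

```bash
python3 - <<'E'
from h import *
import json
k=json.load(open("w1.json"))
im=cv2.imread("pics/w1.png")
for r in (160,200,240,280):
    row=im[r,305:335].astype(int); m=np.where((row.min(1)>135)&(row.max(1)-row.min(1)<50))[0]+305
    print(r,m.min(),m.max(), world("wrist",((m.min()+m.max())/2,r),72,k))
col=im[130:310,318].astype(int); m=np.where((col.min(1)>135)&(col.max(1)-col.min(1)<50))[0]+130;print(m.min(),m.max())
a,b=world("wrist",(318,m.min()),72,k),world("wrist",(318,m.max()),72,k);print(a,b,(a+b)/2,np.linalg.norm(a-b))
cv2.imwrite("pics/w1c.png",cv2.resize(im[90:300,50:200],(571,800)[::1],interpolation=cv2.INTER_CUBIC)[:,:] if 0 else cv2.resize(im[90:290,50:200],(450,600),interpolation=cv2.INTER_CUBIC))
E
```

```text
160 313 321 [498.10152294 291.82437344  72.        ]
200 313 321 [531.86395061 297.39673505  72.        ]
240 313 321 [566.89448901 303.17083682  72.        ]
280 314 322 [603.99379991 310.19790358  72.        ]
150 293
[489.62476248 291.27174692  72.        ] [616.76304202 312.31056009  72.        ] [553.19390225 301.79115351  72.        ] 128.86727197088615
```

carry_out --pt "0 -0.03 -0.6 0" --pt "0 0 -0.6 0" --pt "0 0 -0.6 0" --pt "0 0 -0.5 0" --pt "0 0 -0.3 0"

```text
t: 2.85
eef_pos: [551.5, 300.0, 82.9]
tcp_rot: [-3.141, -0.002, -2.979]
ft_force: [-0.4, 0.9, -0.9]
opening: 0.419
grip_force: 0.0
```

carry_out --pt "0 0 -0.3 0" --pt "0 0 -0.3 0" --pt "0 0 -0.2 0" --pt "0 0 0 0" --pt "0 0 0 0"

```text
t: 3.35
eef_pos: [552.6, 299.9, 45.0]
tcp_rot: [3.141, 0.0, -2.979]
ft_force: [0.0, 0.4, 0.5]
opening: 0.424
grip_force: 0.0
```

carry_out --pt "0 0 0 0" --pt "0 0 0 0" --pt "0 0 0 0" --pt "0 0 0 0" --pt "0 0 0 0" --fingers 1

```text
t: 3.85
eef_pos: [552.5, 299.8, 44.9]
tcp_rot: [3.142, 0.0, -2.979]
ft_force: [-0.3, -0.3, 2.8]
opening: 0.084
grip_force: 30.0
```

carry_out --pt "0 0 0.3 0" --pt "0 0 0.5 0" --pt "0 0 0.7 0" --pt "0 0 0.7 0" --pt "0 0 0.6 0"

```text
t: 4.35
eef_pos: [552.1, 299.7, 187.1]
tcp_rot: [3.141, 0.0, -2.979]
ft_force: [-0.9, -0.0, -3.9]
opening: 0.083
grip_force: 30.0
```

carry_out --pt "0 -0.4 0.1 -0.3" --pt "0 -0.6 0 -0.5" --pt "-0.1 -0.6 0 -0.5" --pt "0 -0.6 0 -0.5" --pt "0 -0.4 0 -0.3"

```text
t: 4.85
eef_pos: [546.4, 167.4, 189.3]
tcp_rot: [-3.141, -0.002, 3.08]
ft_force: [0.4, 1.3, -5.0]
opening: 0.084
grip_force: 30.0
```

carry_out --pt "0 -0.4 0 -0.2" --pt "0 -0.4 0 -0.25" --pt "0 -0.4 0 0" --pt "0 0 0 0" --pt "0 0 0 0"

```text
t: 5.35
eef_pos: [546.9, 109.3, 189.5]
tcp_rot: [3.142, -0.001, 3.035]
ft_force: [-0.6, 0.8, -4.6]
opening: 0.077
grip_force: 30.0
```

```bash
python3 - <<'E'
from h import *
import json
k=env.calibration("wrist"); im=env.read_camera("wrist")
cv2.imwrite("pics/w2.png",im[:,:,::-1]); json.dump({a:np.array(b).tolist() for a,b in k.items()},open("w2.json","w"))
s=env.state();print(s["t"],s["eef_pos"],np.degrees(s["tcp_rot"]),s["opening"],s["ft_force"])
E
```

```text
5.4 [546.99502497 109.76873891 189.48817012] [ 1.79995505e+02 -4.41567666e-02  1.73958602e+02] 0.08414561817255588 [ 0.36104162  1.20420968 -5.15128035]
```

View pics/w2.png

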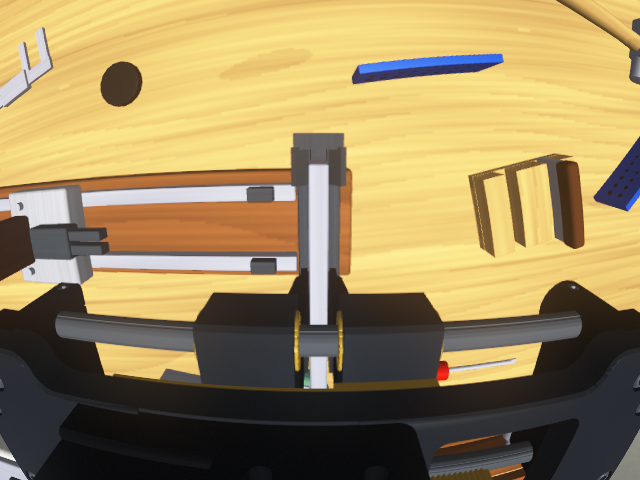

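The plate is held straight (column ~318) over the holder, whose −x guide is at (293..344, 133..185), so it looks centred. I'll zoom in to measure.

```bash
python3 - <<'E'
from h import *
im=cv2.imread("pics/w2.png")[120:280,260:380]
cv2.imwrite("pics/w2c.png",cv2.resize(im,None,fx=3.75,fy=3.75,interpolation=cv2.INTER_CUBIC))
E
```

```text
(no output)
```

View pics/w2c.png

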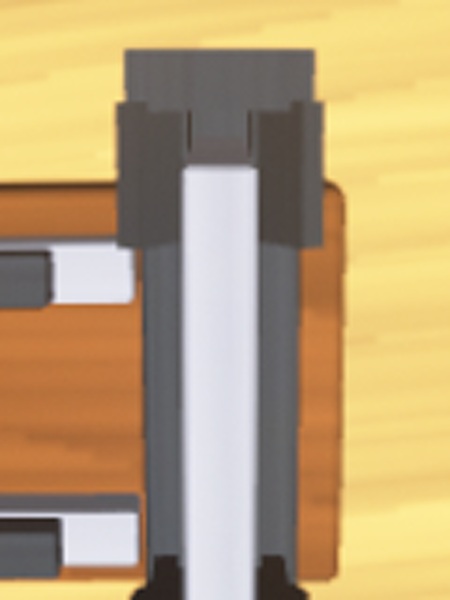

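```bash
python3 - <<'E'
from h import *
import json
k=json.load(open("w2.json"))
ex=np.array([np.cos(np.radians(-6.04)),np.sin(np.radians(-6.04))]);tcp=np.array([546.995,109.769])
for n,c,r,z in [("outer end",220,50,97),("lip out",220,101,97),("lip in",220,245,97),("plate end",220,166,216.5-60.+0.),("plate end top",220,166,189.5+27)]:
    w=world("wrist",(260+c/3.75,120+r/3.75),z,k); d=w[:2]-tcp
    print(n,np.round(w,1),"along",round(d@ex,1),"lat",round(-d[0]*ex[1]+d[1]*ex[0],1))
E
```

```text
outer end [470.8 117.3  97. ] along -76.5 lat -0.6
lip out [480.4 116.2  97. ] along -66.9 lat -0.6
lip in [507.6 113.4  97. ] along -39.5 lat -0.6
plate end [488.4 115.3 156.5] along -58.8 lat -0.7
plate end top [484.1 115.6 216.5] along -63.1 lat -0.8
```

carry_out --pt "0.06 -0.006 -0.2 0" --pt "0 0 -0.3 0" --pt "0 0 -0.3 0" --pt "0 0 -0.2 0" --pt "0 0 0 0"

```text
t: 5.9
eef_pos: [549.7, 109.9, 138.0]
tcp_rot: [-3.141, -0.003, 3.037]
ft_force: [-0.1, 0.3, -4.8]
opening: 0.085
grip_force: 30.0
```

carry_out --pt "0 0 -0.1 0" --pt "0 0 -0.1 0" --pt "0 0 -0.1 0" --pt "0 0 0 0" --pt "0 0 0 0"

```text
t: 6.4
eef_pos: [550.5, 109.5, 124.7]
tcp_rot: [3.141, 0.0, 3.037]
ft_force: [0.6, 0.0, -5.5]
opening: 0.08
grip_force: 30.0
```

```bash
python3 - <<'E'
from h import *
import json
k=env.calibration("wrist"); im=env.read_camera("wrist")
cv2.imwrite("pics/w3.png",cv2.resize(im[100:300,180:460,::-1],None,fx=2.8,fy=2.8,interpolation=cv2.INTER_CUBIC))
s=env.state();print(s["t"],s["eef_pos"],np.degrees(s["tcp_rot"]),s["opening"],s["ft_force"])
E
```

```text
6.45 [550.51992157 109.54086514 124.84303714] [1.79990095e+02 2.04206306e-02 1.74002246e+02] 0.08037457628606542 [-0.65583567 -0.19647626 -5.20696466]
```

View pics/w3.png

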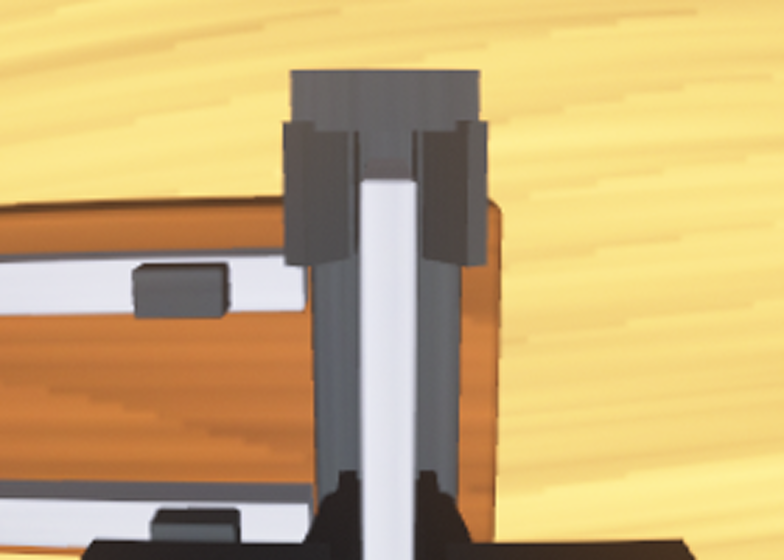

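The plate end sits centred between the lips (plate columns 360–416, slot 357–416) with no contact force. I'll go on down.

carry_out --pt "0 -0.01 -0.12 0" --pt "0 0 -0.12 0" --pt "0 0 -0.12 0" --pt "0 0 -0.12 0" --pt "0 0 0 0"

```text
t: 6.95
eef_pos: [550.0, 109.0, 99.6]
tcp_rot: [-3.141, -0.002, 3.037]
ft_force: [-0.8, 0.2, -4.1]
opening: 0.084
grip_force: 30.0
```

carry_out --pt "0 0 -0.1 0" --pt "0 0 -0.1 0" --pt "0 0 -0.06 0" --pt "0 0 0 0" --pt "0 0 0 0"

```text
t: 7.45
eef_pos: [550.4, 109.0, 87.7]
tcp_rot: [3.141, 0.0, 3.037]
ft_force: [-0.1, 0.1, -4.8]
opening: 0.081
grip_force: 30.0
```

Only the plate's weight shows so far, so I'll do the last ~5 mm gently.

carry_out --pt "0 0 -0.03 0" --pt "0 0 -0.03 0" --pt "0 0 -0.02 0" --pt "0 0 -0.01 0" --pt "0 0 0 0"

```text
t: 7.95
eef_pos: [550.4, 109.0, 83.1]
tcp_rot: [3.142, -0.0, 3.037]
ft_force: [-0.1, -0.2, -5.6]
opening: 0.082
grip_force: 30.0
```

carry_out --pt "0 0 -0.02 0" --pt "0 0 -0.02 0" --pt "0 0 0 0" --pt "0 0 0 0" --pt "0 0 0 0"

```text
t: 8.45
eef_pos: [550.5, 109.1, 82.8]
tcp_rot: [3.141, 0.001, 3.037]
ft_force: [-7.3, -1.0, 16.3]
opening: 0.081
grip_force: 30.0
```

Contact at TCP 82.8, which matches the sill height. Releasing and rising.

carry_out --pt "0 0 0.02 0" --pt "0 0 0 0" --pt "0 0 0 0" --pt "0 0 0 0" --pt "0 0 0 0" --fingers 0.16

```text
t: 8.95
eef_pos: [550.4, 109.0, 82.1]
tcp_rot: [3.142, -0.0, 3.037]
ft_force: [-0.8, 0.3, -0.8]
opening: 0.404
grip_force: 0.0
```

carry_out --pt "0 0 0.2 0" --pt "0 0 0.4 0" --pt "0 0 0.6 0" --pt "0 0 0.7 0" --pt "0 0 0.6 0"

```text
t: 9.45
eef_pos: [550.4, 109.0, 209.5]
tcp_rot: [3.141, 0.001, 3.037]
ft_force: [0.6, 0.6, -0.0]
opening: 0.421
grip_force: 0.0
```

```bash
python3 - <<'E'
from h import *
im=env.read_camera("scene"); top=env.read_camera("top")
a=cv2.resize(im[150:310,90:350,::-1],(800,492),interpolation=cv2.INTER_CUBIC)
cv2.imwrite("pics/s2.png",a); cv2.imwrite("pics/top2.png",top[:,:,::-1])
print([(l,env.look_for("top",l)[:1]) for l in("carriage_handle",)])
E
```

```text
[('carriage_handle', [{'position': [0.5481, 0.7053], 'conf': 0.58}])]
```

View pics/s2.png

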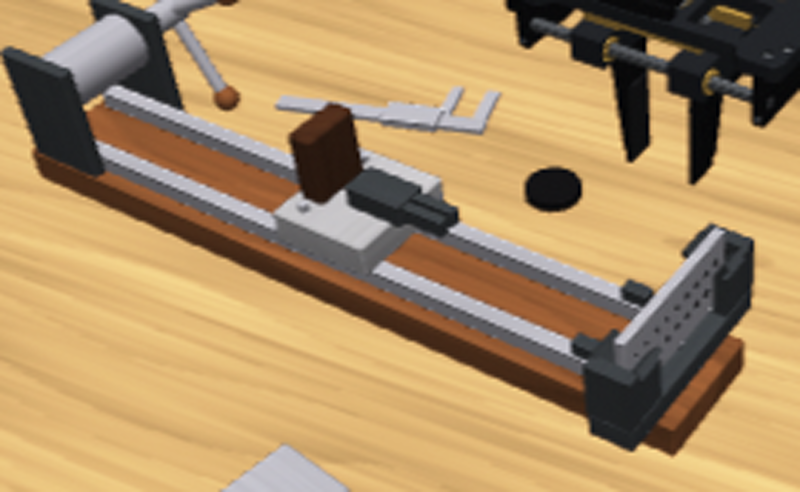

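The plate is seated in the holder with its holes showing, and the carriage hasn't moved. Now I'll close the fingers and go behind the grip.

carry_out --pt "-0.09 -0.85 0 0" --pt "-0.09 -0.85 0 0" --pt "-0.09 -0.85 0 0" --pt "-0.09 -0.85 0 0" --pt "-0.09 -0.85 0 0" --fingers 1

```text
t: 10.1
eef_pos: [527.0, -104.9, 206.4]
tcp_rot: [3.141, -0.002, 3.037]
ft_force: [0.6, -0.3, 1.3]
opening: 0.054
grip_force: 0.0
```

carry_out --pt "-0.09 -0.85 0 0" --pt "-0.09 -0.85 0 0" --pt "-0.07 -0.6 0 0" --pt "-0.02 -0.2 0 0" --pt "0 0 0 0"

```text
t: 10.6
eef_pos: [513.9, -229.1, 206.3]
tcp_rot: [3.141, -0.001, 3.035]
ft_force: [1.0, 0.0, 0.4]
opening: 0.004
grip_force: 0.0
```

```bash
python3 - <<'E'
from h import *
k=env.calibration("wrist"); im=env.read_camera("wrist")
cv2.imwrite("pics/w4.png",im[:,:,::-1])
s=env.state();print(s["t"],s["eef_pos"],np.degrees(s["tcp_rot"]),s["opening"],s["ft_force"])
S=np.array([550,109]);ey=np.array([.105,.9945]);ex=np.array([.9945,-.105])
for d in (-280,-302):
  for a in(-25,25): print(d,a,pix("wrist",[*(S+d*ey+a*ex),134],k))
for d in [0,-50]: print(d,pix("wrist",[*(s["eef_pos"][:2]),90+d*0],k))
E
```

```text
10.65 [ 514.09549999 -228.0026436   206.52215261] [ 1.79949895e+02 -6.69880287e-02  1.73958414e+02] 0.00575687145579634 [-0.32013074  0.56249957 -1.26540169]
-280 -25 [407.00180682 211.73292141]
-280 25 [402.48747376 280.34793392]
-302 -25 [375.28167021 211.4921523 ]
-302 25 [372.34120336 280.84610123]
0 [319.94800441 230.88599672]
-50 [319.94800441 230.88599672]
```

View pics/w4.png

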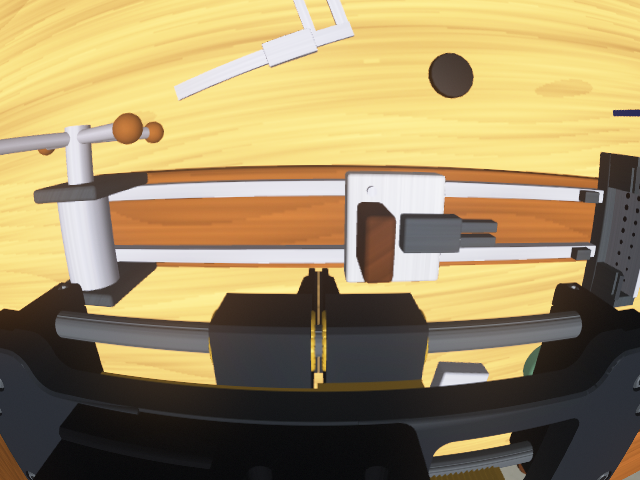

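The wrist view shows the grip at columns 360–395, rows 205–283. The closed fingers at column 318 are behind it with room to spare, and the windlass is well off at columns below 160. Lowering, then making contact gently.

carry_out --pt "0 0 -0.5 0" --pt "0 0 -0.6 0" --pt "0 0 -0.6 0" --pt "0 0 -0.4 0" --pt "0 0 -0.18 0"

```text
t: 11.15
eef_pos: [514.0, -226.4, 91.4]
tcp_rot: [3.14, -0.003, 3.039]
ft_force: [0.0, -0.2, 0.5]
opening: 0.006
grip_force: 0.0
```

carry_out --pt "0.01 0.1 0 0" --pt "0.01 0.1 0 0" --pt "0.01 0.1 0 0" --pt "0.01 0.1 0 0" --pt "0.01 0.1 0 0"

```text
t: 11.65
eef_pos: [517.3, -203.3, 94.0]
tcp_rot: [-3.141, 0.002, 3.037]
ft_force: [-0.1, -2.7, 3.5]
opening: 0.003
grip_force: 1.6
```

carry_out --pt "0.02 0.2 0 0" --pt "0.02 0.2 0 0" --pt "0.02 0.2 0 0" --pt "0.02 0.2 0 0" --pt "0.02 0.2 0 0"

```text
t: 12.15
eef_pos: [522.1, -152.6, 93.2]
tcp_rot: [3.142, 0.0, 3.037]
ft_force: [1.8, -3.4, 2.3]
opening: 0.006
grip_force: 1.7
```

carry_out --pt "0.021 0.2 0 0" --pt "0.021 0.2 0 0" --pt "0.021 0.2 0 0" --pt "0.021 0.2 0 0" --pt "0.021 0.2 0 0"

```text
t: 12.65
eef_pos: [527.2, -102.6, 93.1]
tcp_rot: [3.141, -0.0, 3.037]
ft_force: [0.3, -4.2, 3.1]
opening: 0.005
grip_force: 1.7
```

carry_out --pt "0.021 0.2 0 0" --pt "0.021 0.2 0 0" --pt "0.02 0.16 0 0" --pt "0.01 0.1 0 0" --pt "0.01 0.1 0 0"

```text
t: 13.15
eef_pos: [531.0, -65.0, 93.0]
tcp_rot: [3.141, -0.001, 3.037]
ft_force: [-1.0, -2.7, 3.4]
opening: 0.009
grip_force: 1.5
```

carry_out --pt "0.005 0.05 0 0" --pt "0.005 0.05 0 0" --pt "0.005 0.05 0 0" --pt "0 0.02 0 0" --pt "0 0 0 0"

```text
t: 13.65
eef_pos: [531.9, -56.8, 93.1]
tcp_rot: [3.141, -0.0, 3.037]
ft_force: [0.2, 0.5, 0.2]
opening: 0.002
grip_force: 0.2
```

carry_out --pt "0.005 0.05 0 0" --pt "0.005 0.05 0 0" --pt "0.005 0.05 0 0" --pt "0.005 0.05 0 0" --pt "0.005 0.05 0 0"

```text
t: 14.15
eef_pos: [533.2, -44.2, 93.1]
tcp_rot: [3.141, -0.0, 3.037]
ft_force: [0.0, -2.5, -0.8]
opening: 0.001
grip_force: 1.3
```

carry_out --pt "0.004 0.03 0 0" --pt "0.003 0.03 0 0" --pt "0.003 0.03 0 0" --pt "0 0 0 0" --pt "0 0 0 0"

```text
t: 14.65
eef_pos: [533.9, -39.8, 93.2]
tcp_rot: [3.141, 0.0, 3.037]
ft_force: [1.6, 0.6, 0.4]
opening: 0.004
grip_force: 0.0
```

carry_out --pt "0.002 0.02 0 0" --pt "0.002 0.02 0 0" --pt "0.002 0.02 0 0" --pt "0.002 0.02 0 0" --pt "0.002 0.02 0 0"

```text
t: 15.15
eef_pos: [534.2, -36.9, 93.3]
tcp_rot: [-3.139, 0.0, 3.038]
ft_force: [-4.6, -26.9, -0.2]
opening: 0.002
grip_force: 13.9
```

A force of 27 N has built up at the expected home distance (about 147 mm, i.e. grip rear face at 137 mm plus half a finger). The carriage is on its stop, so I'll back off and rise.

carry_out --pt "-0.01 -0.1 0 0" --pt "-0.02 -0.2 0 0" --pt "-0.02 -0.2 0 0" --pt "0 0 0 0" --pt "0 0 0 0"

```text
t: 15.65
eef_pos: [531.7, -60.2, 93.1]
tcp_rot: [3.141, -0.0, 3.036]
ft_force: [-0.5, 1.0, -0.1]
opening: 0.007
grip_force: 0.0
```

carry_out --pt "0 0 0.4 0" --pt "0 0 0.6 0" --pt "0 0 0.7 0" --pt "0 0 0.6 0" --pt "0 0 0.4 0"

```text
t: 16.15
eef_pos: [532.0, -59.6, 230.4]
tcp_rot: [-3.142, 0.002, 3.037]
ft_force: [0.6, -0.3, -0.1]
opening: 0.004
grip_force: 0.0
```

carry_out --pt "0 -0.6 0 0" --pt "0 -0.8 0 0" --pt "0 -0.6 0 0" --pt "0 0 0 0" --pt "0 0 0 0"

```text
t: 16.65
eef_pos: [531.6, -159.9, 227.9]
tcp_rot: [3.141, -0.0, 3.036]
ft_force: [0.5, 0.9, -0.1]
opening: 0.003
grip_force: 0.0
```

```bash
python3 - <<'E'
from h import *
im=env.read_camera("scene"); top=env.read_camera("top")
a=cv2.resize(im[170:310,130:480,::-1],(800,320),interpolation=cv2.INTER_CUBIC)
b=cv2.resize(top[190:310,180:480,::-1],(700,280),interpolation=cv2.INTER_CUBIC)
o=np.zeros((600,800,3),np.uint8);o[:320]=a;o[320:,:700]=b
cv2.imwrite("pics/fin.png",o); s=env.state();print(s["t"],s["eef_pos"],s["ft_force"])
E
```

```text
16.75 [ 531.64204045 -158.96631376  228.10358048] [ 0.31532073 -0.800704   -0.58276689]
```

View pics/fin.png

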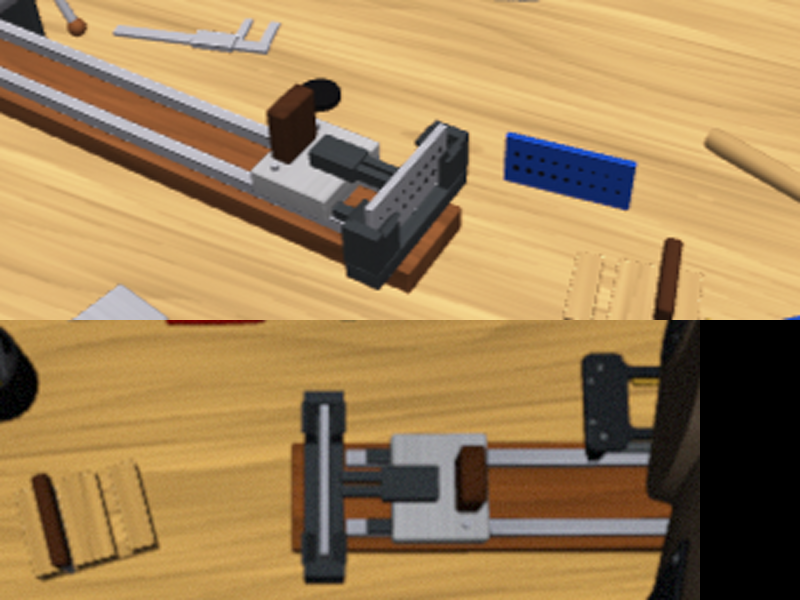

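The plate is seated in the slot, the carriage block is against its stops with the jaws just short of the plate, the scraper is still in the rack, and the arm is clear. Handing in.

```bash
python3 -c "
from cell import env
print(env.job_done())"
```

```text
the job is handed in; nothing more can be done
None
```

The drawplate sits upright on the holder's sill, the carriage is home against its stop, everything is released, and the job is handed in at about 17 s of the 61 s allowed; no verdict came back.

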